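# Seat the turn-knob on a strongbox lock

## Task

On the locksmith's bench, fit the steel winged turn-knob onto the flat drive tang standing up from the grey lock case: turn it so that its slot lines up with the tang and push it fully home, down on the round collar, then let go. Leave the round knob and the padlock where they are.

Things in the scene. Friction and masses are not known exactly. Their poses are not given: they have to be found in the camera images.
- knob_wing (a point): Loose steel turn-knob, 62 mm tall, 0.2 kg: round skirt 60 mm wide, 18 high, under an upright wing 56 mm long (x), 22 thick (y), 44 tall; grip the wing across y. Point: wing's centre, on the axis, 40 mm above the underside; z up. Slot underneath along x, in line with the wing: 30 x 10 mm, 32 deep, mouth flared to 44 x 26 over the lowest 12 mm; fits either way round.
- tang_foot (a point): Flat fixed tang, dark steel: 24 mm long (x), 6 thick (y), standing 27 mm up from a steel collar 68 mm wide on a grey lock case (100 x 150 x 32 mm). It does not turn. Point: the tang's foot, centred on the collar's top, 36 mm above the bench; z up. Knob home: underside on the collar, wing along the tang, 10 degrees of play. The low round boss 75 mm away is not the tang.
- round_knob: Bystander: a round mushroom-shaped steel pull knob, 52 mm in diameter, 52 mm tall, standing on the bench; origin at the centre of its underside. To be left alone.
- padlock: Bystander: a padlock lying flat, brass body 42 by 50 mm and 22 mm thick with a steel shackle towards its +x, about 80 mm long in all; origin on the bench under its middle. To be left alone.
Not all that is in view belongs to the job. What is shaped like the part that bears knob_wing but brown or yellow is not meant.

How it is judged:
By the outcome, as a careful person would: the job done as asked, in the order asked, and still so for the second after the job is handed in, with the robot touching nothing.
It also fails if it takes over 38 s, if anything falls off the work surface, if the arm or the gripper's body presses on something with over 40 N, if the wrist force passes 120 N, or if a joint passes its speed limit or range.

## Robot

A 7-joint arm with a two-finger parallel gripper is mounted at the origin on the work surface. World frame = base frame: x ahead of the robot, y to its left, z up, the work surface at z = 0. Lengths are in mm, angles in rad, forces in N, time in s.
With the tool pointing down it reaches from about 400 to 875 mm from the base axis. Payload 4.4 kg.
Tool frame: the origin (TCP) lies at the very end of the fingers, on their centre line; the grasp point (between the pads) lies 19 mm behind it; x points along the fingers, y is the direction in which the jaws open and shut, and the axes are right-handed (so a half turn about x gives the same grasp; the last joint's range is limited). The gripper opens to 85 mm and grips with 20 to 120 N. Pads are 22 mm wide; open, the fingers measure 114 mm over their backs; the gripper's body (76 mm by 85 mm) begins 54 mm behind the grasp point. The pads swing forward as they close: fully open they stand 13 mm farther back than shut.
Start: joints at [1.19, 0.628, 0.038, 1.517, -0.027, 0.996, -0.02], TCP at [201.285, -618.063, 231.313] pointing down, gripper open.
Joint ranges: [-3.06, 3.06], [-0.37, 2.12], [-1.25, 1.32], [0.18, 2.47], [-1.1, 4.24], [0.23, 1.98], [-2.94, 2.94]. Speed limits (rad/s): [2.57, 2.57, 3.14, 3.14, 3.14, 3.14, 3.14].

## Interface

Orientations are given as [roll, pitch, yaw] about the fixed x, y, z axes, in that order (R = Rz(yaw) Ry(pitch) Rx(roll)).
In Python, from workcell import readout, optics, job_done, nets gives the robot as it stands. The module is installed in compiled form; this text tells all that it offers.
- The arm moves only by the tool step_arm, never from a script. Its argument "commands" is a list of rows, each an object of numbers: "gripper": the gripper's target within -1 to 1 (fully open at 1, half-way at 0, shut at -1); "tx", "ty", "tz": the shift along the tool's x, y, z in m; "wx", "wy", "wz": the turn, a rotation vector about the tool's x, y, z in degrees. A call has exactly 10 rows; each row shifts and turns the commanded pose from where the row before left it, along the tool's axes as they then stand; what a row does not reach is not made up. A row lasts 1/10 s, in which the tool goes at most 50 mm and 8.59 degrees, less where a joint would pass 70% of its speed; a pose out of reach is approached as far as the arm can. A call is refused whole if a number of a shift passes 0.05 or a number of a turn 8.59, either way. A call with a gripper value outside its range is refused whole. The fingers move at their own pace and stop on an object; the grip force is fixed at half the most. Time passes only in rows, so rows that do not move let the fingers close, or fill a call up. It gives the time, the measured TCP pose, the force and the opening at its end, in the units of the state.
- readout.state(): the state, without advancing time (a new reading comes with each control period).
- optics.camera(name): name is "side" or "top"; returns a dict with "pixels" (420x560x3 uint8, red, green, blue), "range_z" (420x560 float32, mm along the optical axis (not along the pixel's ray), 0 where there is no reading), "fx", "fy", "cx", "cy" (pixels), "dist_coeffs" ([k1, k2, p1, p2, k3] as OpenCV has them; the pictures are not rectified), "pose" (4x4, takes a point from camera to world coordinates). Camera axes: x right, y down, z forward; pixel columns grow to the right and rows downward; lengths in mm; the calibration is good to about 2 mm. A picture is of the moment at which its call begins.
- job_done(): hands the job in, once; it reports no verdict.
Trained networks look in a picture, given as the dict that the camera call returned (one of the last four; its "shot" number tells which), for a name from the list of things; names that differ only in an ending like _2 or _b are one class to them, and where a whole thing is asked for, a point or a joint stands for the part that bears it (a point fixed in the world has none). Each returns a list of dicts, best first, with "confidence" (0 to 1); they miss things now and then, are a little off and sometimes report something else, mostly with a low value. They report only what shows in the picture. A call takes as long as a camera call. They do not tell look-alikes from the thing itself.
- nets.search_frame(target, picture): "position" ([x, y, z] in mm, in world coordinates, good to about 4 mm: the middle of the surface that is visible of it).
- nets.spot_point(target, picture): "position" ([x, y, z] in mm, in world coordinates, good to about 4 mm: a listed point, or the origin of a listed thing).
The state is a dict: "time": time; "joint_positions": joint angles; "joint_vel": joint speeds; "joint_torque": joint torques, N m; "tool_pos": TCP position; "orientation": TCP orientation; "ft_force": force on the tool from outside, world axes, zero at the start; "wrist_torque": the same for the moment, N m; "opening": opening from 0.0 (shut) to 1.0 (fully open).
Only numpy, scipy, OpenCV 4.12 (cv2) and the standard library are available. Lean on these libraries where they do the work, as an engineer would, in place of code of your own. Each camera call takes 0.05 s, during which the arm holds its last target. There are 200 camera calls.

## Working session

There is one attempt and no reset: what is moved stays moved. The work goes in short steps, Python scripts to look and compute and a tool call to move; the robot and the scene stay as the last step left them, time stands still between calls to the robot, and variables do not carry over. Pictures are saved under pics/ and viewed, about 8 in all and at most 12, crops included, and the job is handed in when it is done.

Besides the shell and the picture viewer there is one more tool, called after ">>>" as name([rows], argument=value, ...), one row to a line, values as JSON. step_arm: Moves the arm, as the interface text tells. Its arguments: {"type":"object","properties":{"commands":{"type":"array"}},"required":["commands"]}

```bash
mkdir -p pics
cat > h.py <<'E'
import numpy as np, cv2
from workcell import readout, optics, job_done, nets
def cloud(p):
    h,w=p["range_z"].shape
    K=np.array([[p["fx"],0,p["cx"]],[0,p["fy"],p["cy"]],[0,0,1.]])
    u,v=np.meshgrid(np.arange(w),np.arange(h))
    n=cv2.undistortPoints(np.stack([u,v],-1).reshape(-1,1,2).astype(float),K,np.array(p["dist_coeffs"],float)).reshape(h,w,2)
    z=p["range_z"].astype(float)
    c=np.dstack([n[...,0]*z,n[...,1]*z,z]); T=np.array(p["pose"])
    W=c@T[:3,:3].T+T[:3,3]; W[z==0]=np.nan
    return W
def save(p,name): cv2.imwrite("pics/"+name,p["pixels"][...,::-1])
E
python3 - <<'E'
from h import *
s=readout.state();print(s)
for c in("top","side"):
    p=optics.camera(c);save(p,c+"0.png");np.save(c+"0.npy",cloud(p));print(c,np.round(p["pose"],2).tolist())
    for n in("knob_wing","tang_foot","round_knob","padlock"):
        print(n,[(np.round(d["position"]).tolist(),round(d["confidence"],2)) for d in nets.spot_point(n,p)])
E
```

```text
{'time': 0.0, 'joint_positions': array([ 1.19018466,  0.62934207,  0.0384285 ,  1.51837475, -0.02699768,
        0.99632365, -0.02002405]), 'joint_vel': array([ 0.00111926,  0.00244367, -0.00083577, -0.00094601,  0.00026787,
       -0.00167543, -0.00026442]), 'joint_torque': array([ 2.06353790e-03, -5.63400078e+01,  1.22658357e+00, -1.93443042e+01,
        1.08663263e-02,  1.05409470e-02,  9.79473526e-06]), 'tool_pos': array([ 201.10087692, -617.43808386,  230.38933437]), 'orientation': array([-1.56058223,  1.5688661 ,  1.89581002]), 'ft_force': array([ 0.59900414,  0.00762382, -0.66613343]), 'wrist_torque': array([-0.02002962,  0.06254835,  0.03620117]), 'opening': 0.9985977719490889}
top [[-0.01, -1.0, 0.06, 467.09], [-1.0, 0.01, -0.01, 29.53], [0.01, -0.06, -1.0, 824.02], [0.0, 0.0, 0.0, 1.0]]
knob_wing [([368.0, 23.0, 40.0], 0.68), ([483.0, -20.0, 41.0], 0.6), ([485.0, 86.0, 36.0], 0.6)]
tang_foot [([582.0, 230.0, 35.0], 0.73)]
round_knob [([615.0, -132.0, 2.0], 0.69)]
padlock [([454.0, -198.0, 5.0], 0.59)]
side [[-0.99, -0.1, 0.14, 392.21], [-0.17, 0.65, -0.74, 624.98], [-0.02, -0.75, -0.66, 604.26], [0.0, 0.0, 0.0, 1.0]]
knob_wing [([484.0, -23.0, 41.0], 0.95), ([485.0, 79.0, 38.0], 0.89), ([584.0, -13.0, 40.0], 0.83), ([367.0, 23.0, 39.0], 0.76), ([454.0, -199.0, -0.0], 0.38)]
tang_foot [([579.0, 232.0, 38.0], 0.91)]
round_knob [([618.0, -135.0, 2.0], 0.62)]
padlock [([454.0, -196.0, 1.0], 0.58)]
```

View pics/top0.png

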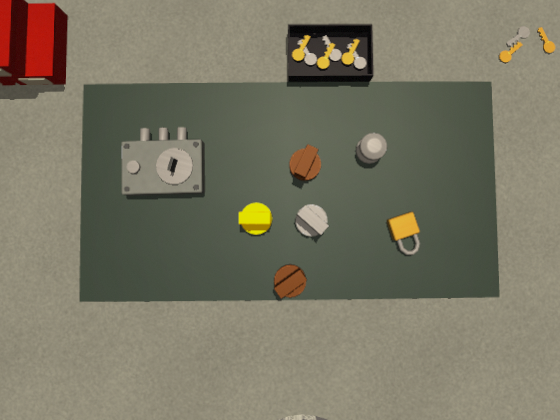

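View pics/side0.png

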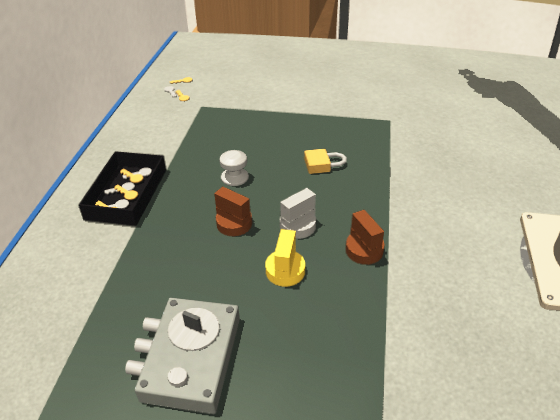

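The steel knob is at top pixel (311,221), with brown knobs at (305,163) and (290,281) and the yellow one at (256,218). The tang is at (173,166). Next I measure the wing and tang directions from the depth.

Run:
```python
from h import *
from scipy.spatial.transform import Rotation as R
def rep(nm,c,zlo,zhi,rad):
    for cam in("top","side"):
        W=np.load(cam+"0.npy"); q=W[np.isfinite(W[...,2])]
        m=(np.hypot(q[:,0]-c[0],q[:,1]-c[1])<rad)&(q[:,2]>zlo)&(q[:,2]<zhi); q=q[m]
        r=cv2.minAreaRect(q[:,:2].astype(np.float32)); mu=q[:,:2].mean(0)
        w,v=np.linalg.eigh(np.cov(q[:,:2].T))
        print(nm,cam,len(q),"mean",mu.round(1),"rect",np.round(r[0],1),np.round(r[1],1),"pca",np.degrees(np.arctan2(v[1,1],v[0,1])).round(1),"ztop",np.percentile(q[:,2],[50,98]).round(1),"sd",np.sqrt(w).round(1))
rep("wingtop",(484,-22),54,75,45)
rep("wingall",(484,-22),24,75,45)
rep("skirt+",(484,-22),8,75,45)
rep("tangtop",(581,231),56,80,30)
rep("tang",(581,231),44,80,30)
rep("collar",(581,231),34.5,80,37)
rep("brown",(584,-13),54,75,45)
s=readout.state();M=R.from_euler("xyz",s["orientation"]).as_matrix();print(M.round(3))
# tang pixel check
p=optics.camera("top")
im=p["pixels"][125:205,110:230,::-1]; a=cv2.resize(im,None,fx=5,fy=5,interpolation=cv2.INTER_CUBIC)
im=p["pixels"][190:250,270:350,::-1]; b=cv2.resize(im,None,fx=5,fy=5,interpolation=cv2.INTER_CUBIC)[:200]
cv2.imwrite("pics/crop.png",a)
W=cloud(p)
for (x,y) in((173,166),(168,172),(178,160)): print(x,y,W[y,x].round(1))
```

```text
wingtop top 394 mean [478.2 -21.3] rect [478.3 -21.4] [55.8 21.9] pca 48.7 ztop [62. 65.] sd [ 6.4 16.1]
wingtop side 446 mean [479.3 -16.9] rect [479.8 -20.1] [58.5 24.7] pca 47.1 ztop [62.1 64.5] sd [ 7.  17.2]
wingall top 415 mean [477.8 -20.9] rect [478.3 -21.4] [55.8 22. ] pca 48.8 ztop [61.9 65. ] sd [ 6.6 16.1]
wingall side 932 mean [478.6 -13.2] rect [479.6 -19.9] [58.5 25.1] pca -136.2 ztop [52.5 64.1] sd [ 6.7 18. ]
skirt+ top 814 mean [477.5 -20.6] rect [478.7 -21.2] [56.4 58.5] pca 63.1 ztop [35.7 64.6] sd [14.7 14.8]
skirt+ side 1338 mean [476.5 -10.9] rect [476.1 -14.3] [60.9 48.2] pca -140.3 ztop [40.5 63.9] sd [ 9.1 17.4]
tangtop top 57 mean [579.7 230.8] rect [580.1 230.9] [ 6.5 23.2] pca 164.5 ztop [62.4 64.3] sd [1.9 6.8]
tangtop side 128 mean [581.3 233.4] rect [581.4 232.6] [ 7.  24.7] pca 164.0 ztop [62.7 64.7] sd [1.9 7.2]
tang top 84 mean [579.8 230. ] rect [579.9 230.7] [ 7.  23.5] pca 163.2 ztop [60.9 64.1] sd [1.9 7. ]
tang side 220 mean [580.7 234.1] rect [581. 233.] [ 7.4 25.7] pca 165.1 ztop [57.7 64.6] sd [1.8 7.5]
collar top 875 mean [580.  230.3] rect [580.4 231.4] [67.2 67.4] pca -163.6 ztop [36.2 63.3] sd [16.5 16.8]
collar side 1676 mean [580.7 235.6] rect [581.9 232.2] [68.6 67.4] pca -149.4 ztop [37.  63.5] sd [15.9 16.9]
brown top 390 mean [583.7 -10.8] rect [584.3 -11. ] [22.  56.5] pca 154.1 ztop [61.8 64.6] sd [ 6.4 16.4]
brown side 436 mean [584.1  -6.2] rect [585.8  -8.8] [25.  57.5] pca 155.2 ztop [62.1 64.4] sd [ 7.1 17.1]
[[ 0.     0.31  -0.951]
 [ 0.    -0.951 -0.31 ]
 [-1.    -0.    -0.   ]]
173 166 [577.6 228.5  53.2]
168 172 [569.  241.9  36.5]
178 160 [591.5 224.3  34. ]
```

View pics/crop.png

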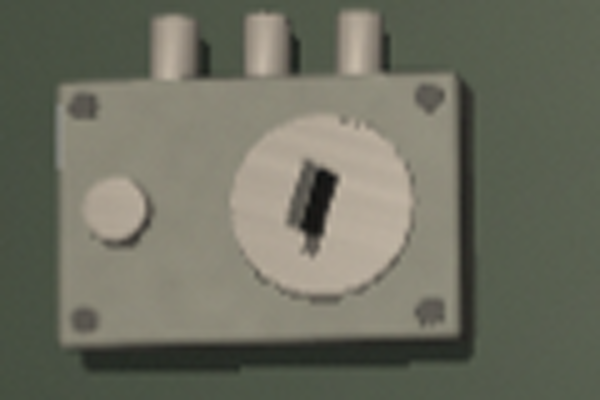

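>>> step_arm([
  {"gripper": 1, "ty": -0.032, "tz": -0.03},
  {"gripper": 1, "ty": -0.032, "tz": -0.03},
  {"gripper": 1, "ty": -0.032, "tz": -0.03},
  {"gripper": 1, "ty": -0.032, "tz": -0.03},
  {"gripper": 1, "ty": -0.032, "tz": -0.03},
  {"gripper": 1, "ty": -0.032, "tz": -0.03},
  {"gripper": 1, "ty": -0.032, "tz": -0.03},
  {"gripper": 1, "ty": -0.032, "tz": -0.03},
  {"gripper": 1, "ty": -0.032, "tz": -0.03},
  {"gripper": 1, "ty": -0.032, "tz": -0.03},
])

```text
invalid input
```

>>> step_arm([
  {"gripper": 1, "ty": -0.032, "tz": -0.03},
  {"gripper": 1, "ty": -0.032, "tz": -0.03},
  {"gripper": 1, "ty": -0.032, "tz": -0.03},
  {"gripper": 1, "ty": -0.032, "tz": -0.03},
  {"gripper": 1, "ty": -0.032, "tz": -0.03},
  {"gripper": 1, "wx": -7.6},
  {"gripper": 1, "wx": -7.6},
  {"gripper": 1, "wx": -7.6},
  {"gripper": 1, "wx": -7.6},
  {"gripper": 1},
])

```text
invalid input
```

```bash
cat >> h.py <<'E'
from scipy.spatial.transform import Rotation as R
def plan(x,y,z,yang):
    "shift/turn in tool axes to reach TCP x,y,z with tool y at yang deg; tool straight down"
    s=readout.state(); M=R.from_euler("xyz",s["orientation"]).as_matrix()
    a=np.radians(yang); Y=np.array([np.cos(a),np.sin(a),0]); X=np.array([0,0,-1.]); G=np.stack([X,Y,np.cross(X,Y)],1)
    print("t",s["time"],"tcp",s["tool_pos"].round(1),"yang",np.degrees(np.arctan2(M[1,1],M[0,1])).round(2),"j",s["joint_positions"].round(2),"F",s["ft_force"].round(1),"T",s["wrist_torque"].round(2),"open",round(s["opening"],3))
    print("shift mm",(M.T@(np.array([x,y,z])-s["tool_pos"])).round(1),"rot deg",np.degrees((R.from_matrix(M).inv()*R.from_matrix(G)).as_rotvec()).round(2))
E
python3 -c "
from h import *
plan(479,-21,27,-41.5)"
```

```text
t 0.55 tcp [ 201.3 -618.   231.3] yang -71.96 j [ 1.19  0.63  0.04  1.52 -0.03  1.   -0.02] F [ 0.5 -0.1  0.5] T [ 0.02 -0.01 -0.01] open 1.0
shift mm [ 204.3 -481.7 -448.9] rot deg [-30.46  -0.     0.  ]
```

Both calls were refused, and nothing moved. The rows probably need every field, so I'll fill them all in.

>>> step_arm([
  {"gripper": 1, "tx": 0, "ty": -0.032, "tz": -0.03, "wx": 0, "wy": 0, "wz": 0},
  {"gripper": 1, "tx": 0, "ty": -0.032, "tz": -0.03, "wx": 0, "wy": 0, "wz": 0},
  {"gripper": 1, "tx": 0, "ty": -0.032, "tz": -0.03, "wx": 0, "wy": 0, "wz": 0},
  {"gripper": 1, "tx": 0, "ty": -0.032, "tz": -0.03, "wx": 0, "wy": 0, "wz": 0},
  {"gripper": 1, "tx": 0, "ty": -0.032, "tz": -0.03, "wx": 0, "wy": 0, "wz": 0},
  {"gripper": 1, "tx": 0, "ty": -0.032, "tz": -0.03, "wx": 0, "wy": 0, "wz": 0},
  {"gripper": 1, "tx": 0, "ty": -0.032, "tz": -0.03, "wx": 0, "wy": 0, "wz": 0},
  {"gripper": 1, "tx": 0, "ty": -0.032, "tz": -0.03, "wx": 0, "wy": 0, "wz": 0},
  {"gripper": 1, "tx": 0, "ty": -0.032, "tz": -0.03, "wx": 0, "wy": 0, "wz": 0},
  {"gripper": 1, "tx": 0, "ty": -0.032, "tz": -0.03, "wx": 0, "wy": 0, "wz": 0},
])

```text
time: 1.55
tool_pos: [388.2, -219.4, 231.7]
orientation: [2.373, 1.57, -0.454]
ft_force: [0.8, -0.8, 0.4]
opening: 1.001
```

>>> step_arm([
  {"gripper": 1, "tx": 0, "ty": -0.032, "tz": -0.03, "wx": 0, "wy": 0, "wz": 0},
  {"gripper": 1, "tx": 0, "ty": -0.032, "tz": -0.03, "wx": 0, "wy": 0, "wz": 0},
  {"gripper": 1, "tx": 0, "ty": -0.032, "tz": -0.03, "wx": 0, "wy": 0, "wz": 0},
  {"gripper": 1, "tx": 0, "ty": -0.032, "tz": -0.03, "wx": 0, "wy": 0, "wz": 0},
  {"gripper": 1, "tx": 0, "ty": -0.032, "tz": -0.03, "wx": 0, "wy": 0, "wz": 0},
  {"gripper": 1, "tx": 0.02, "ty": 0, "tz": 0, "wx": -7.6, "wy": 0, "wz": 0},
  {"gripper": 1, "tx": 0.02, "ty": 0, "tz": 0, "wx": -7.6, "wy": 0, "wz": 0},
  {"gripper": 1, "tx": 0.02, "ty": 0, "tz": 0, "wx": -7.6, "wy": 0, "wz": 0},
  {"gripper": 1, "tx": 0.02, "ty": 0, "tz": 0, "wx": -7.6, "wy": 0, "wz": 0},
  {"gripper": 1, "tx": 0, "ty": 0, "tz": 0, "wx": 0, "wy": 0, "wz": 0},
])

```text
time: 2.55
tool_pos: [478.9, -22.4, 149.5]
orientation: [-0.936, 1.566, 3.051]
ft_force: [0.5, -0.2, -0.2]
opening: 1.0
```

```bash
python3 -c "
from h import *
plan(479,-21,27,-41.5)"
```

```text
t 2.55 tcp [478.9 -22.4 149.5] yang -41.54 j [ 0.11  0.52 -0.17  2.06  0.16  0.58 -0.9 ] F [ 0.5 -0.2 -0.2] T [-0.04  0.04  0.  ] open 1.0
shift mm [122.5  -0.4  -1.4] rot deg [-0.04  0.15  0.21]
```

>>> step_arm([
  {"gripper": 1, "tx": 0.025, "ty": 0, "tz": -0.001, "wx": 0, "wy": 0, "wz": 0},
  {"gripper": 1, "tx": 0.025, "ty": 0, "tz": 0, "wx": 0, "wy": 0, "wz": 0},
  {"gripper": 1, "tx": 0.025, "ty": 0, "tz": 0, "wx": 0, "wy": 0, "wz": 0},
  {"gripper": 1, "tx": 0.02, "ty": 0, "tz": 0, "wx": 0, "wy": 0, "wz": 0},
  {"gripper": 1, "tx": 0.015, "ty": 0, "tz": 0, "wx": 0, "wy": 0, "wz": 0},
  {"gripper": 1, "tx": 0.008, "ty": 0, "tz": 0, "wx": 0, "wy": 0, "wz": 0},
  {"gripper": 1, "tx": 0.003, "ty": 0, "tz": 0, "wx": 0, "wy": 0, "wz": 0},
  {"gripper": 1, "tx": 0, "ty": 0, "tz": 0, "wx": 0, "wy": 0, "wz": 0},
  {"gripper": 1, "tx": 0, "ty": 0, "tz": 0, "wx": 0, "wy": 0, "wz": 0},
  {"gripper": -1, "tx": 0, "ty": 0, "tz": 0, "wx": 0, "wy": 0, "wz": 0},
])

```text
time: 3.55
tool_pos: [481.8, -21.6, 31.1]
orientation: [2.282, 1.569, -0.015]
ft_force: [-0.7, 0.8, -0.8]
opening: 0.856
```

>>> step_arm([
  {"gripper": -1, "tx": 0, "ty": 0, "tz": 0, "wx": 0, "wy": 0, "wz": 0},
  {"gripper": -1, "tx": 0, "ty": 0, "tz": 0, "wx": 0, "wy": 0, "wz": 0},
  {"gripper": -1, "tx": 0, "ty": 0, "tz": 0, "wx": 0, "wy": 0, "wz": 0},
  {"gripper": -1, "tx": 0, "ty": 0, "tz": 0, "wx": 0, "wy": 0, "wz": 0},
  {"gripper": -1, "tx": 0, "ty": 0, "tz": 0, "wx": 0, "wy": 0, "wz": 0},
  {"gripper": -1, "tx": 0, "ty": 0, "tz": 0, "wx": 0, "wy": 0, "wz": 0},
  {"gripper": -1, "tx": 0, "ty": 0, "tz": 0, "wx": 0, "wy": 0, "wz": 0},
  {"gripper": -1, "tx": 0, "ty": 0, "tz": 0, "wx": 0, "wy": 0, "wz": 0},
  {"gripper": -1, "tx": 0, "ty": 0, "tz": 0, "wx": 0, "wy": 0, "wz": 0},
  {"gripper": -1, "tx": 0, "ty": 0, "tz": 0, "wx": 0, "wy": 0, "wz": 0},
])

```text
time: 4.55
tool_pos: [481.2, -21.5, 30.6]
orientation: [0.975, 1.571, -1.322]
ft_force: [-1.9, 0.3, 5.4]
opening: 0.248
```

```bash
python3 -c "
from h import *
plan(580.5,231.5,127,-106)"
```

```text
t 4.55 tcp [481.2 -21.5  30.6] yang -41.56 j [ 0.05  0.74 -0.09  2.12  0.23  0.28 -0.96] F [-1.9  0.3  5.4] T [0.02 0.22 0.05] open 0.248
shift mm [ -96.5  -93.6 -255.2] rot deg [64.44  0.   -0.  ]
```

>>> step_arm([
  {"gripper": -1, "tx": -0.01, "ty": 0, "tz": 0, "wx": 0, "wy": 0, "wz": 0},
  {"gripper": -1, "tx": -0.02, "ty": 0, "tz": 0, "wx": 0, "wy": 0, "wz": 0},
  {"gripper": -1, "tx": -0.025, "ty": 0, "tz": 0, "wx": 0, "wy": 0, "wz": 0},
  {"gripper": -1, "tx": -0.025, "ty": 0, "tz": 0, "wx": 0, "wy": 0, "wz": 0},
  {"gripper": -1, "tx": -0.02, "ty": 0, "tz": 0, "wx": 0, "wy": 0, "wz": 0},
  {"gripper": -1, "tx": 0, "ty": -0.009, "tz": -0.025, "wx": 0, "wy": 0, "wz": 0},
  {"gripper": -1, "tx": 0, "ty": -0.012, "tz": -0.033, "wx": 0, "wy": 0, "wz": 0},
  {"gripper": -1, "tx": 0, "ty": -0.012, "tz": -0.033, "wx": 0, "wy": 0, "wz": 0},
  {"gripper": -1, "tx": 0, "ty": -0.012, "tz": -0.033, "wx": 0, "wy": 0, "wz": 0},
  {"gripper": -1, "tx": 0, "ty": -0.012, "tz": -0.033, "wx": 0, "wy": 0, "wz": 0},
])

```text
time: 5.55
tool_pos: [542.8, 134.8, 130.6]
orientation: [-0.436, 1.57, -2.732]
ft_force: [0.2, -0.5, -2.5]
opening: 0.246
```

>>> step_arm([
  {"gripper": -1, "tx": 0, "ty": -0.012, "tz": -0.033, "wx": 0, "wy": 0, "wz": 0},
  {"gripper": -1, "tx": 0, "ty": -0.012, "tz": -0.033, "wx": 0, "wy": 0, "wz": 0},
  {"gripper": -1, "tx": 0, "ty": -0.012, "tz": -0.032, "wx": 4, "wy": 0, "wz": 0},
  {"gripper": -1, "tx": 0, "ty": 0, "tz": 0, "wx": 8, "wy": 0, "wz": 0},
  {"gripper": -1, "tx": 0, "ty": 0, "tz": 0, "wx": 8, "wy": 0, "wz": 0},
  {"gripper": -1, "tx": 0, "ty": 0, "tz": 0, "wx": 8, "wy": 0, "wz": 0},
  {"gripper": -1, "tx": 0, "ty": 0, "tz": 0, "wx": 8, "wy": 0, "wz": 0},
  {"gripper": -1, "tx": 0, "ty": 0, "tz": 0, "wx": 8, "wy": 0, "wz": 0},
  {"gripper": -1, "tx": 0, "ty": 0, "tz": 0, "wx": 8, "wy": 0, "wz": 0},
  {"gripper": -1, "tx": 0, "ty": 0, "tz": 0, "wx": 8, "wy": 0, "wz": 0},
])

```text
time: 6.55
tool_pos: [580.2, 230.9, 130.3]
orientation: [0.098, 1.57, 3.032]
ft_force: [0.9, 0.2, -0.9]
opening: 0.248
```

>>> step_arm([
  {"gripper": -1, "tx": 0, "ty": 0, "tz": 0, "wx": 4.5, "wy": 0, "wz": 0},
  {"gripper": -1, "tx": 0, "ty": 0, "tz": 0, "wx": 0, "wy": 0, "wz": 0},
  {"gripper": -1, "tx": 0, "ty": 0, "tz": 0, "wx": 0, "wy": 0, "wz": 0},
  {"gripper": -1, "tx": 0, "ty": 0, "tz": 0, "wx": 0, "wy": 0, "wz": 0},
  {"gripper": -1, "tx": 0, "ty": 0, "tz": 0, "wx": 0, "wy": 0, "wz": 0},
  {"gripper": -1, "tx": 0, "ty": 0, "tz": 0, "wx": 0, "wy": 0, "wz": 0},
  {"gripper": -1, "tx": 0, "ty": 0, "tz": 0, "wx": 0, "wy": 0, "wz": 0},
  {"gripper": -1, "tx": 0, "ty": 0, "tz": 0, "wx": 0, "wy": 0, "wz": 0},
  {"gripper": -1, "tx": 0, "ty": 0, "tz": 0, "wx": 0, "wy": 0, "wz": 0},
  {"gripper": -1, "tx": 0, "ty": 0, "tz": 0, "wx": 0, "wy": 0, "wz": 0},
])

```text
time: 7.55
tool_pos: [580.8, 230.9, 130.3]
orientation: [-0.1, 1.571, 2.762]
ft_force: [-0.3, -0.4, -2.1]
opening: 0.248
```

Run:
```python
from h import *
plan(580.5,231.5,67,-106)
for c in("top","side"):
    p=optics.camera(c);save(p,c+"1.png");np.save(c+"1.npy",cloud(p))
    print(c,[(np.round(d["position"],1).tolist(),round(d["confidence"],2)) for d in nets.spot_point("knob_wing",p)])
    W=cloud(p)
    q=W[np.isfinite(W[...,2])]; q=q[(np.hypot(q[:,0]-580,q[:,1]-231)<50)]
    for lo,hi in((95,120),(121,136)):
        k=q[(q[:,2]>lo)&(q[:,2]<hi)]
        if len(k)<20: continue
        r=cv2.minAreaRect(k[:,:2].astype(np.float32)); print(lo,hi,len(k),np.round(r[0],1),np.round(r[1],1),round(r[2],1))
    if c=="side": cv2.imwrite("pics/s1c.png",cv2.resize(p["pixels"][200:400,100:340,::-1],None,fx=3,fy=3))
```

```text
t 7.55 tcp [580.8 230.9 130.3] yang -106.06 j [-0.53  0.72  0.18  1.69 -0.17  0.75 -2.12] F [-0.3 -0.4 -2.1] T [ 0.02 -0.01  0.05] open 0.248
shift mm [63.3 -0.5  0.5] rot deg [-0.06  0.    0.  ]
top [([579.6, 231.7, 136.4], 0.96), ([485.0, 82.1, 36.9], 0.78), ([586.4, -9.8, 39.6], 0.74), ([368.4, 18.7, 41.3], 0.64)]
95 120 159 [569.9 218. ] [28.8 59. ] 55.2
121 136 56 [573.2 222.2] [18.7 59.1] 55.0
side [([483.7, 83.1, 38.7], 0.88), ([367.1, 21.2, 37.0], 0.72), ([584.5, 229.1, 139.2], 0.69), ([585.1, -11.7, 39.2], 0.68)]
95 120 920 [576.  242.3] [58.9 38.2] 19.3
121 136 260 [579.8 246. ] [60.7 31.7] 3.9
```

View pics/s1c.png

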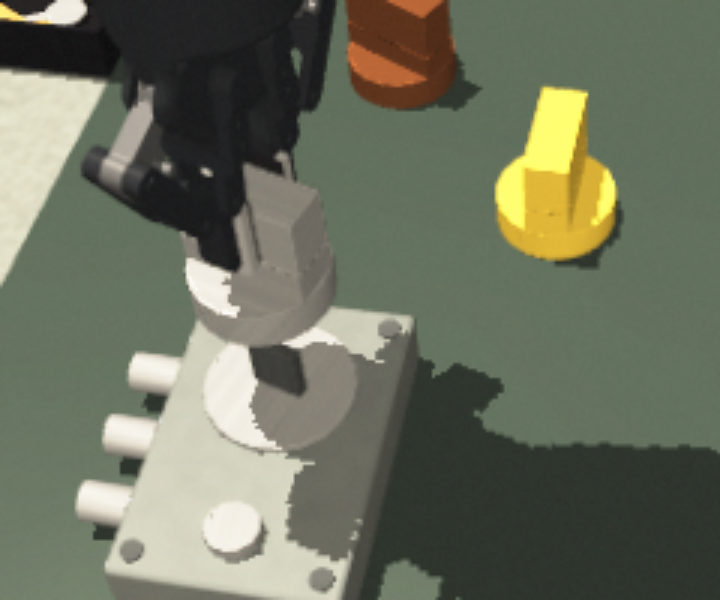

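The knob is level in the grip and its wing runs parallel to the tang. It sits at crop (270,240) with the tang just below at (278,368). Next I lower it until the slot's flare is over the tang.

>>> step_arm([
  {"gripper": -1, "tx": 0.01, "ty": 0, "tz": -0.0005, "wx": 0, "wy": 0, "wz": 0},
  {"gripper": -1, "tx": 0.012, "ty": 0, "tz": 0, "wx": 0, "wy": 0, "wz": 0},
  {"gripper": -1, "tx": 0.008, "ty": 0, "tz": 0, "wx": 0, "wy": 0, "wz": 0},
  {"gripper": -1, "tx": 0.005, "ty": 0, "tz": 0, "wx": 0, "wy": 0, "wz": 0},
  {"gripper": -1, "tx": 0.003, "ty": 0, "tz": 0, "wx": 0, "wy": 0, "wz": 0},
  {"gripper": -1, "tx": 0.003, "ty": 0, "tz": 0, "wx": 0, "wy": 0, "wz": 0},
  {"gripper": -1, "tx": 0.003, "ty": 0, "tz": 0, "wx": 0, "wy": 0, "wz": 0},
  {"gripper": -1, "tx": 0.002, "ty": 0, "tz": 0, "wx": 0, "wy": 0, "wz": 0},
  {"gripper": -1, "tx": 0, "ty": 0, "tz": 0, "wx": 0, "wy": 0, "wz": 0},
  {"gripper": -1, "tx": 0, "ty": 0, "tz": 0, "wx": 0, "wy": 0, "wz": 0},
])

```text
time: 8.75
tool_pos: [581.4, 230.8, 84.5]
orientation: [-2.541, 1.57, 0.32]
ft_force: [0.3, 0.2, -2.3]
opening: 0.248
```

>>> step_arm([
  {"gripper": -1, "tx": 0.002, "ty": 0, "tz": 0, "wx": 0, "wy": 0, "wz": 0},
  {"gripper": -1, "tx": 0.002, "ty": 0, "tz": 0, "wx": 0, "wy": 0, "wz": 0},
  {"gripper": -1, "tx": 0.001, "ty": 0, "tz": 0, "wx": 0, "wy": 0, "wz": 0},
  {"gripper": -1, "tx": 0.001, "ty": 0, "tz": 0, "wx": 0, "wy": 0, "wz": 0},
  {"gripper": -1, "tx": 0.001, "ty": 0, "tz": 0, "wx": 0, "wy": 0, "wz": 0},
  {"gripper": -1, "tx": 0, "ty": 0, "tz": 0, "wx": 0, "wy": 0, "wz": 0},
  {"gripper": -1, "tx": 0, "ty": 0, "tz": 0, "wx": 0, "wy": 0, "wz": 0},
  {"gripper": -1, "tx": 0, "ty": 0, "tz": 0, "wx": 0, "wy": 0, "wz": 0},
  {"gripper": -1, "tx": 0, "ty": 0, "tz": 0, "wx": 0, "wy": 0, "wz": 0},
  {"gripper": -1, "tx": 0, "ty": 0, "tz": 0, "wx": 0, "wy": 0, "wz": 0},
])

```text
time: 9.75
tool_pos: [581.4, 230.8, 77.4]
orientation: [-2.517, 1.571, 0.344]
ft_force: [-0.5, 0.4, -1.8]
opening: 0.25
```

```bash
python3 -c "
from h import *
plan(581.3,231.3,66.6,-106)"
```

```text
t 9.75 tcp [581.4 230.8  77.4] yang -106.07 j [-0.52  0.79  0.16  1.71 -0.19  0.65 -2.11] F [-0.5  0.4 -1.8] T [-0.02 -0.02 -0.02] open 0.25
shift mm [10.8 -0.5  0.2] rot deg [-0.07 -0.01  0.  ]
```

The tang is about 16 mm into the slot, past the flare, and the force is near zero. I'll push the remaining ~11 mm home.

>>> step_arm([
  {"gripper": -1, "tx": 0.002, "ty": 0, "tz": 0, "wx": 0, "wy": 0, "wz": 0},
  {"gripper": -1, "tx": 0.002, "ty": 0, "tz": 0, "wx": 0, "wy": 0, "wz": 0},
  {"gripper": -1, "tx": 0.002, "ty": 0, "tz": 0, "wx": 0, "wy": 0, "wz": 0},
  {"gripper": -1, "tx": 0.001, "ty": 0, "tz": 0, "wx": 0, "wy": 0, "wz": 0},
  {"gripper": -1, "tx": 0.001, "ty": 0, "tz": 0, "wx": 0, "wy": 0, "wz": 0},
  {"gripper": -1, "tx": 0.001, "ty": 0, "tz": 0, "wx": 0, "wy": 0, "wz": 0},
  {"gripper": -1, "tx": 0.001, "ty": 0, "tz": 0, "wx": 0, "wy": 0, "wz": 0},
  {"gripper": -1, "tx": 0, "ty": 0, "tz": 0, "wx": 0, "wy": 0, "wz": 0},
  {"gripper": -1, "tx": 0, "ty": 0, "tz": 0, "wx": 0, "wy": 0, "wz": 0},
  {"gripper": -1, "tx": 0, "ty": 0, "tz": 0, "wx": 0, "wy": 0, "wz": 0},
])

```text
time: 10.75
tool_pos: [581.4, 230.8, 67.4]
orientation: [-2.765, 1.571, 0.096]
ft_force: [-0.2, 0.4, -2.4]
opening: 0.249
```

>>> step_arm([
  {"gripper": -1, "tx": 0.001, "ty": 0, "tz": 0, "wx": 0, "wy": 0, "wz": 0},
  {"gripper": -1, "tx": 0.0005, "ty": 0, "tz": 0, "wx": 0, "wy": 0, "wz": 0},
  {"gripper": -1, "tx": 0, "ty": 0, "tz": 0, "wx": 0, "wy": 0, "wz": 0},
  {"gripper": -1, "tx": 0, "ty": 0, "tz": 0, "wx": 0, "wy": 0, "wz": 0},
  {"gripper": -1, "tx": 0, "ty": 0, "tz": 0, "wx": 0, "wy": 0, "wz": 0},
  {"gripper": -1, "tx": 0, "ty": 0, "tz": 0, "wx": 0, "wy": 0, "wz": 0},
  {"gripper": -1, "tx": 0, "ty": 0, "tz": 0, "wx": 0, "wy": 0, "wz": 0},
  {"gripper": -1, "tx": 0, "ty": 0, "tz": 0, "wx": 0, "wy": 0, "wz": 0},
  {"gripper": -1, "tx": 0, "ty": 0, "tz": 0, "wx": 0, "wy": 0, "wz": 0},
  {"gripper": -1, "tx": 0, "ty": 0, "tz": 0, "wx": 0, "wy": 0, "wz": 0},
])

```text
time: 11.75
tool_pos: [581.5, 230.8, 66.6]
orientation: [-2.339, 1.57, 0.522]
ft_force: [-2.0, -0.8, 5.6]
opening: 0.245
```

The force has turned upward to 5.6 N at the predicted height, so it is seated. I'll press 0.5 mm more, then release.

>>> step_arm([
  {"gripper": -1, "tx": 0.0005, "ty": 0, "tz": 0, "wx": 0, "wy": 0, "wz": 0},
  {"gripper": -1, "tx": 0, "ty": 0, "tz": 0, "wx": 0, "wy": 0, "wz": 0},
  {"gripper": -1, "tx": 0, "ty": 0, "tz": 0, "wx": 0, "wy": 0, "wz": 0},
  {"gripper": 1, "tx": 0, "ty": 0, "tz": 0, "wx": 0, "wy": 0, "wz": 0},
  {"gripper": 1, "tx": 0, "ty": 0, "tz": 0, "wx": 0, "wy": 0, "wz": 0},
  {"gripper": 1, "tx": 0, "ty": 0, "tz": 0, "wx": 0, "wy": 0, "wz": 0},
  {"gripper": 1, "tx": 0, "ty": 0, "tz": 0, "wx": 0, "wy": 0, "wz": 0},
  {"gripper": 1, "tx": 0, "ty": 0, "tz": 0, "wx": 0, "wy": 0, "wz": 0},
  {"gripper": 1, "tx": 0, "ty": 0, "tz": 0, "wx": 0, "wy": 0, "wz": 0},
  {"gripper": 1, "tx": 0, "ty": 0, "tz": 0, "wx": 0, "wy": 0, "wz": 0},
])

```text
time: 12.75
tool_pos: [581.3, 230.7, 65.3]
orientation: [1.293, 1.571, -2.129]
ft_force: [0.5, -0.1, 0.5]
opening: 0.997
```

>>> step_arm([
  {"gripper": 1, "tx": -0.01, "ty": 0, "tz": 0, "wx": 0, "wy": 0, "wz": 0},
  {"gripper": 1, "tx": -0.02, "ty": 0, "tz": 0, "wx": 0, "wy": 0, "wz": 0},
  {"gripper": 1, "tx": -0.03, "ty": 0, "tz": 0, "wx": 0, "wy": 0, "wz": 0},
  {"gripper": 1, "tx": -0.03, "ty": 0, "tz": 0, "wx": 0, "wy": 0, "wz": 0},
  {"gripper": 1, "tx": -0.03, "ty": 0, "tz": 0, "wx": 0, "wy": 0, "wz": 0},
  {"gripper": 1, "tx": 0, "ty": 0.03, "tz": 0.03, "wx": 0, "wy": 0, "wz": 0},
  {"gripper": 1, "tx": 0, "ty": 0.03, "tz": 0.03, "wx": 0, "wy": 0, "wz": 0},
  {"gripper": 1, "tx": 0, "ty": 0.03, "tz": 0.03, "wx": 0, "wy": 0, "wz": 0},
  {"gripper": 1, "tx": 0, "ty": 0.03, "tz": 0.01, "wx": 0, "wy": 0, "wz": 0},
  {"gripper": 1, "tx": 0, "ty": 0, "tz": 0, "wx": 0, "wy": 0, "wz": 0},
])

```text
time: 13.75
tool_pos: [448.8, 139.5, 186.2]
orientation: [0.833, 1.568, -2.592]
ft_force: [0.2, 0.2, -0.7]
opening: 1.003
```

Run:
```python
from h import *
for c in("top","side"):
    p=optics.camera(c);W=cloud(p)
    for n in ("knob_wing","round_knob","padlock"): print(c,n,[(np.round(d["position"]).tolist(),round(d["confidence"],2)) for d in nets.spot_point(n,p)])
    q=W[np.isfinite(W[...,2])]; q=q[(np.hypot(q[:,0]-581,q[:,1]-231)<45)]
    k=q[(q[:,2]>85)&(q[:,2]<115)]
    if len(k)>5: r=cv2.minAreaRect(k[:,:2].astype(np.float32)); print(len(k),np.round(r[0],1),np.round(r[1],1),round(r[2],1),"ztop med",np.median(k[k[:,2]>94][:,2]).round(1))
    if c=="side": cv2.imwrite("pics/s2.png",cv2.resize(p["pixels"][180:420,60:340,::-1],None,fx=2.5,fy=2.5))
```

```text
top knob_wing [([369.0, 22.0, 40.0], 0.66), ([586.0, -13.0, 40.0], 0.64), ([585.0, 234.0, 76.0], 0.61)]
top round_knob [([615.0, -134.0, 2.0], 0.84)]
top padlock [([455.0, -197.0, 3.0], 0.93)]
493 [579.5 230.8] [23.4 56. ] 73.8 ztop med 97.7
side knob_wing [([484.0, 82.0, 34.0], 0.91), ([366.0, 17.0, 39.0], 0.83), ([586.0, -13.0, 38.0], 0.77), ([587.0, 228.0, 77.0], 0.59)]
side round_knob [([617.0, -138.0, 1.0], 0.9)]
side padlock [([454.0, -197.0, 1.0], 0.5)]
919 [580.9 231.8] [23.7 56.1] 74.3 ztop med 98.6
```

View pics/s2.png

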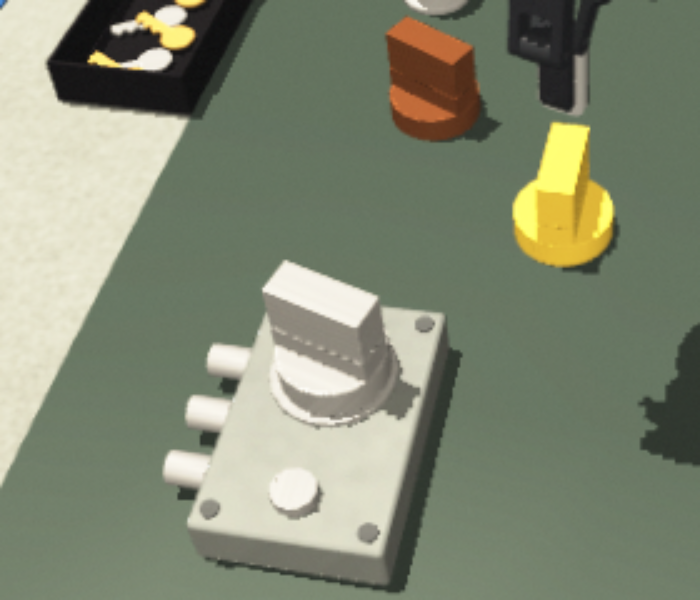

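The knob sits flat on the collar at crop (330,350). Its top is at about 98 mm, which is the 36 + 62 expected, and the wing lies along the tang's direction. The gripper is clear, so I'm handing in.

```bash
python3 -c "
from h import *
print(job_done())"
```

```text
the job is handed in; nothing more can be done
None
```

The steel winged knob is on the tang, pushed down onto the collar and released. I handed the job in at about 14 s on the robot's clock.

- **Height:** the knob's top measures 97.7 mm in the top camera and 98.6 mm in the side camera. Fully home would be 98 mm.
- **Alignment:** the wing lies at about 164°, the same as the tang before fitting. Its centre is within about 1–2 mm of the tang's.
- **Forces:** every reading taken at the end of a move was under 6 N. The only upward push came as the knob reached the collar.
- **Bystanders:** the round knob and padlock read within about 4 mm of where they started, which is the networks' own error. The gripper is clear of everything.

Two things went wrong or disagreed:
- **Refused moves:** the first two move calls were refused because the rows left fields out. Nothing moved.
- **Network position:** at the end the networks put the knob up to 6 mm off the tang's axis. The depth measurements and the picture show it seated.

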